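Start the die cutter: power rocker, latch bar, hold the run button

TASK

Start the die-cutting machine with your fingertips, without picking anything up: first press down the raised end of the rocker to switch it on, then press the long latch bar in until it stays down, then press the round run button and finish with it held down. Do not press the square eject key, leave the four control blocks seated in their bays, and do not disturb the things around the machine.

Things in the scene. Friction and masses are not known exactly. Their poses are not given: they have to be found in the camera images.
- cutter: White die-cutting machine, fixed. Origin on the table under the middle of its front row of four bays; x points from the bays back to the roller housing, y along the row (robot's left), z up; turned up to 0.35 rad. Bay centres at x = 0, y = -96, -32, 32, 96 mm; rims 67 mm high. Housing: x 45 to 165 mm, y -150 to 150 mm, 130 mm high; thin delivery shelf behind it to x = 216 mm.
- power_module: Plain grey plug-in block, 52 x 52 mm, 30 mm tall, loose in one of the cutter's four bays (which one varies). Origin at the centre of its underside, 53 mm above the table; axes as the cutter's. It carries the rocker between two small cheeks.
- latch_module: Plain grey plug-in block, 52 x 52 mm, 30 mm tall, loose in one of the cutter's four bays (which one varies). Origin at the centre of its underside, 53 mm above the table; axes as the cutter's. It carries the latch bar.
- run_module: Plain grey plug-in block, 52 x 52 mm, 30 mm tall, loose in one of the cutter's four bays (which one varies). Origin at the centre of its underside, 53 mm above the table; axes as the cutter's. It carries the run button.
- eject_module: Plain grey plug-in block, 52 x 52 mm, 30 mm tall, loose in one of the cutter's four bays (which one varies). Origin at the centre of its underside, 53 mm above the table; axes as the cutter's. It carries the eject key.
- rocker_raised_end (a point): Point on the upper face of the rocker's raised half (the far one, cutter +x), 13 mm from the pivot, 103 mm above the table; moves with it and sinks 6 mm when pressed straight down. The rocker is a black V-shaped switch, 40 mm along the cutter's x, 24 mm wide; pivot along the cutter's y, 93 mm above the table.
- rocker (a joint): Rocker angle, rad: 0 to 0.04 at the start = off (far end up), 0.40 = fully on (far end down, its face then level). No spring: a push of about 2 to 3 N moves it and it stays where it is left.
- latch_bar_top (a point): Centre of the top face of the latch bar, 95 mm above the table when out; moves with it. The bar is a black rectangular key, 44 mm along the cutter's y by 16 mm, standing 12 mm above its block.
- latch_bar (a joint): Depth of the latch bar, m: 0 = out, 0.006 = fully in. It yields at about 3 N (stop force 8 N is enough to bottom it), has no return spring and stays in.
- run_button_top (a point): Centre of the top face of the run button, 95 mm above the table when up; moves with it. The button is a black round disc, 30 mm in diameter, standing 12 mm above its block.
- run_button (a joint): Depth of the run button, m: 0 = up, 0.006 = bottomed. Springs back: 2 N starts it, 5 N bottoms it.
- eject_key_top (a point): Centre of the top face of the eject key, a black square key 24 x 24 mm, 12 mm above its block, 95 mm above the table. Not to be pressed.
- eject_key (a joint): Depth of the eject key, m: 0 = up, 0.006 = bottomed; springs back.
- wood_stamp: Bystander: small hand stamp with an upright handle, 37 x 37 mm, 68 mm tall, loose on the table left of the cutter. Origin at the centre of its underside.
- tape_roll: Bystander: roll of brownish packing tape lying flat, 93 x 91 mm, 48 mm high, loose on the table right of the cutter. Origin at the centre of its underside.
- vial: Bystander: glitter vial with a white cap, 26 mm in diameter, 54 mm high, standing loose on the table in front of the bays. Origin at the centre of its underside.
Mind the look-alikes: they are no part of the job. What is shaped like the run_module but red is not meant.

How it is judged:
By the outcome, as a careful person would: the job done as asked, in the order asked, and still so for the second after the job is handed in, while the arm keeps its last pose, push and grip.
It also fails if it takes over 35 s, if anything falls off the work surface, if the arm or the gripper's body presses on something with over 40 N, if the wrist force passes 120 N, or if a joint passes its speed limit or range.

ROBOT

A 7-joint arm with a two-finger parallel gripper is mounted at the origin on a cart in front of the work surface, level with it; the furniture and walls round the work are solid. World frame = base frame: x ahead of the robot, y to its left, z up, the work surface at z = 0. Lengths are in m, angles in degrees, forces in N, time in s.
With the tool pointing down it reaches from about 0.425 to 0.875 m from the base axis. Payload 4.7 kg.
Tool frame: the origin (TCP) lies midway between the tips of the shut fingers; the grasp point (between the pads) lies 19 mm behind it; z points along the fingers, y is the line along which they close (so a half turn about z gives the same grasp; the last joint's range is limited). The gripper opens to 87 mm and grips with 3 to 60 N. Pads are 19 mm wide; open, the fingers measure 117 mm over their backs; the gripper's body (75 mm by 190 mm) begins 51 mm behind the grasp point.
Start: joints at [-76.312, 18.392, -4.016, 83.108, 1.295, 78.541, -3.26], TCP at [0.145, 0.634, 0.223] pointing down, gripper open.
Joint ranges: [-163.93, 163.93], [-17.29, 119.83], [-79.2, 71.16], [3.27, 140.29], [-89.18, 269.18], [5.43, 117.66], [-154.24, 154.24]. Speed limits (degrees/s): [147.25, 147.25, 180, 180, 180, 180, 180].

INTERFACE

Orientations are given as [roll, pitch, yaw] about the fixed x, y, z axes, in that order (R = Rz(yaw) Ry(pitch) Rx(roll)).
In Python, from cell import env gives the robot as it stands. The module is installed in compiled form; this text tells all that it offers.
- The arm moves only by the tool step_arm, never from a script. Its argument "rows" is a list of rows, each an object with "angular": the turn, a rotation vector about the tool's x, y, z in units of pi rad (1.0 is pi rad), a list of three; "slide": the shift along the tool's x, y, z in units of 500 mm (1.0 is 500 mm), a list of three; "jaw": the opening, from 0 (shut) to 1 (fully open). A call has 1 to 10 rows; each row shifts and turns the commanded pose from where the row before left it, along the tool's axes as they then stand; what a row does not reach is not made up. A row lasts 1/8 s, in which the tool goes at most 62.5 mm and 10.7 degrees, less where a joint would pass 70% of its speed; a pose out of reach is approached as far as the arm can. A call with a number of a shift or a turn outside -1 to 1 is refused whole. A call with a gripper value outside its range is refused whole. The fingers move at their own pace and stop on an object; "newtons" is the grip in N (left out, the last holds). Time passes only in rows, so rows that do not move let the fingers close. It gives the time, the measured TCP pose, the force, the opening and the grip force at its end, in the units of the state.
- env.get_obs(): the state, without advancing time (a new reading comes with each control period).
- env.read_camera(name): name is "side" or "top" or "wrist"; returns the picture (400x640x3 uint8, red, green, blue); there is no depth.
- env.camera_info(name): a dict with "fx", "fy", "cx", "cy" (pixels), "R" (3x3) and "t" (3): a world point X has camera coordinates R X + t. Camera axes: x right, y down, z forward; pixel columns grow to the right and rows downward; lengths in m; the calibration is good to about 2 mm. A picture is of the moment at which its call begins: read the wrist's pose just before it. camera_info takes no time and is no camera call; for the wrist camera it gives the pose at the moment of the call.
- env.sign_off(): hands the job in; it is judged then, once.
The state is a dict: "time_s": time; "qpos": joint angles; "joint_velocities": joint speeds; "effort": joint torques, N m; "tool_pos": TCP position; "tool_rot": TCP orientation; "force": force on the tool from outside, world axes, zero at the start; "wrist_torque": the same for the moment, N m; "grip_width": finger opening in m; "grasp_force": force on a finger pad.
Only numpy, scipy, OpenCV 4.12 (cv2) and the standard library are available. Lean on these libraries where they do the work, as an engineer would, in place of code of your own. Each camera call takes 0.05 s, during which the arm holds its last target. There are 200 camera calls.

## Working session

There is one attempt and no reset: what is moved stays moved. The work goes in short steps, Python scripts to look and compute and a tool call to move; the robot and the scene stay as the last step left them, time stands still between calls to the robot, and variables do not carry over. Pictures are saved under pics/ and viewed, at most 10 in all, crops included, and the job is handed in when it is done.

Besides the shell and the picture viewer there is one more tool, called after "Call:" as name([rows], argument=value, ...), one row to a line, values as JSON. step_arm: Moves the arm, as the interface text tells. Shifts and turns lie within -1 to 1; 1 stands for 500 mm of shift or pi rad of turn. Its arguments: {"type":"object","properties":{"rows":{"type":"array"},"newtons":{"type":"number"}},"required":["rows"]}

```bash
mkdir -p pics; python3 - <<'E'
from cell import env
import cv2
o=env.get_obs();print(o['time_s'],o['tool_pos'],o['tool_rot'],o['grip_width'],o['force'])
for n in('top','side'):
    im=env.read_camera(n);cv2.imwrite(f'pics/{n}0.png',im[:,:,::-1]);i=env.camera_info(n);print(n,i)
E
```

```text
0.0 [0.14478296 0.63309068 0.22143661] [-1.79888184e+02  6.27609926e-03  1.67126631e+02] 0.0871881417770062 [ 0.11275472 -0.24267613 -0.26184212]
top {'fx': 504.1502513112613, 'fy': 504.1502513112613, 'cx': 314.45742117570666, 'cy': 201.78396259302266, 'R': array([[-0.01945922, -0.99955077,  0.02279458],
       [-0.98609359,  0.01542363, -0.16547371],
       [ 0.1650478 , -0.02569758, -0.98595074]]), 't': array([0.0310674 , 0.55187   , 1.16532641])}
side {'fx': 454.9397694300624, 'fy': 454.9397694300624, 'cx': 325.5917550676912, 'cy': 200.18974804609306, 'R': array([[-0.99914215, -0.03936033, -0.01287358],
       [-0.01400439,  0.61369063, -0.78942237],
       [ 0.03897233, -0.78856488, -0.6137154 ]]), 't': array([0.52700387, 0.05639446, 1.05531392])}
```

View pics/top0.png

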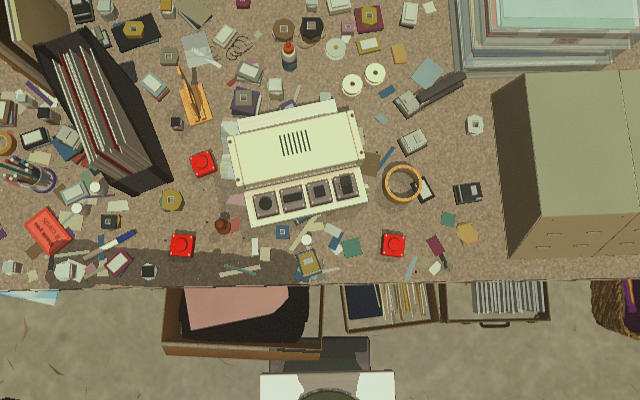

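View pics/side0.png

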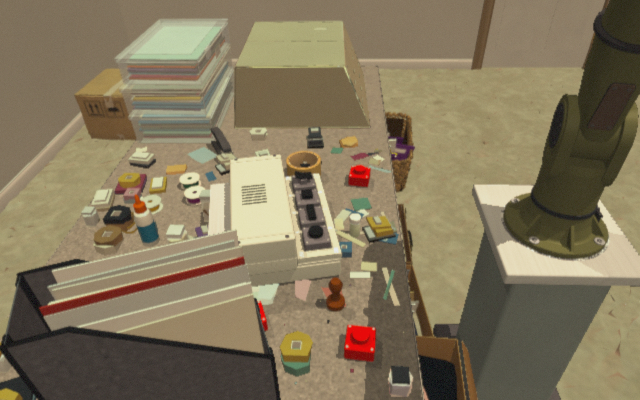

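Top view: cutter with four grey modules at about (265,204), (291,197), (319,191) and (346,186). The red run-like look-alikes sit at (203,164), (182,245) and (394,245). I'll enlarge the bays.

```bash
python3 - <<'E'
import cv2
a=cv2.imread('pics/top0.png')[90:240,220:380];b=cv2.imread('pics/side0.png')[150:290,200:350]
cv2.imwrite('pics/cropa.png',cv2.resize(a,None,fx=5,fy=5,interpolation=cv2.INTER_CUBIC)[:,:][150:750])
cv2.imwrite('pics/cropb.png',cv2.resize(b,None,fx=4,fy=4,interpolation=cv2.INTER_CUBIC))
E
```

```text
(no output)
```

View pics/cropa.png

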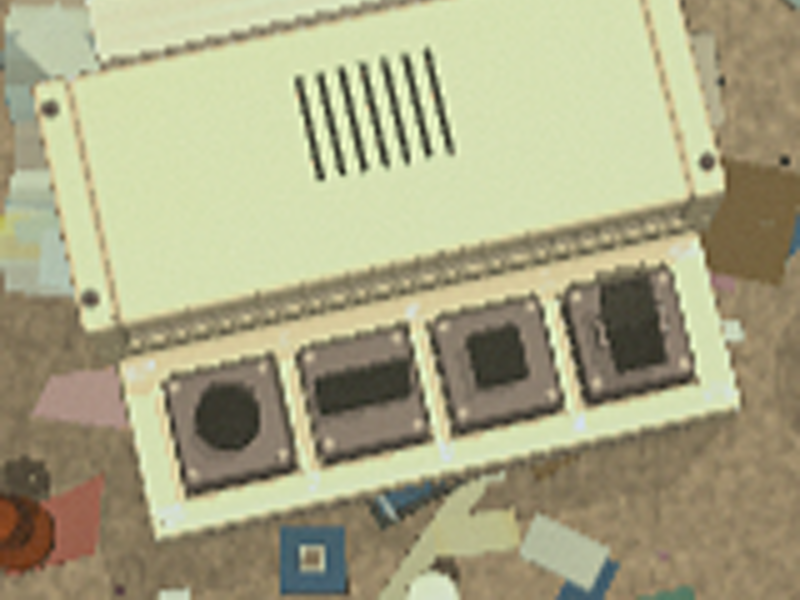

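View pics/cropb.png

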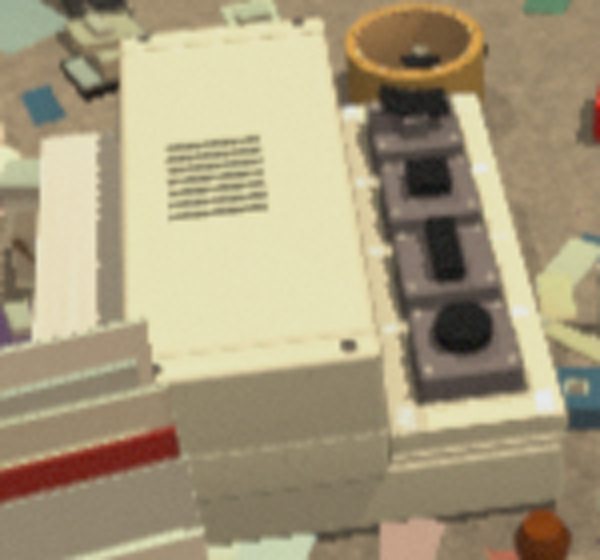

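The blocks are clear. Run (round) is at y=+96, latch (bar) at +32, eject (square) at −32 and power (rocker) at −96. All four are black on grey, and the red ones are off the machine. Next I fit the cutter pose.

```bash
cat > h.py <<'E'
import numpy as np
from scipy.optimize import least_squares
from cell import env
def proj(i,X):
    c=i['R']@X.T+i['t'][:,None]; return np.c_[i['fx']*c[0]/c[2]+i['cx'],i['fy']*c[1]/c[2]+i['cy']]
def W(p,L):
    c,s=np.cos(p[2]),np.sin(p[2]);L=np.atleast_2d(L)
    return np.c_[p[0]+c*L[:,0]-s*L[:,1],p[1]+s*L[:,0]+c*L[:,1],L[:,2]]
E
python3 - <<'E'
from h import *
L=np.array([[0,96,95],[0,32,95],[0,-32,95],[45,150,130],[45,-150,130]])/1e3
T=np.array([[228,415],[365,386],[498,356],[85,330],[722,190]])/5+[219.6,119.6]
S=np.array([[464,326],[446,248],[429,176],[378,355],[322,22]])/4+[199.6,149.6]
it,is_=env.camera_info('top'),env.camera_info('side')
for sel in('t','s','ts'):
    f=lambda p:np.concatenate([(proj(i,W(p,L))-U).ravel() for k,i,U in(('t',it,T),('s',is_,S)) if k in sel])
    r=least_squares(f,[.6,0,0],loss='soft_l1');print(sel,r.x,f(r.x).round(1))
p=r.x
for n,q in dict(rock=[.017,-.096,.103],latch=[0,.032,.095],run=[0,.096,.095],eject=[0,-.032,.095]).items():print(n,W(p,np.array(q)).round(4))
# rocker and vial checks
print(proj(it,W(p,np.array([[.013,-.096,.103]]))))
o=env.get_obs()
from scipy.spatial.transform import Rotation as Ro
print(Ro.from_euler('xyz',o['tool_rot'],degrees=True).as_matrix().round(3),o['tool_pos'],np.degrees(p[2]))
# binder extent: tops at top-image pixels, from two views unknown height; ground-plane bounds
for px in([40,35],[170,185],[108,195],[95,30]):
    for z in(0,.25):
        d=it['R'].T@np.array([(px[0]-it['cx'])/it['fx'],(px[1]-it['cy'])/it['fy'],1]);c=-it['R'].T@it['t'];print(px,z,(c+d*(z-c[2])/d[2]).round(3))
E
```

```text
t [0.56350078 0.04225415 0.20645399] [-0.2  0.1 -0.3 -0.2  0.1 -0.2 -0.6  0.4  1.9 -0.1]
s [0.5608436  0.0497384  0.20571697] [-0.4  0.3 -0.4 -0.3 -0.2 -0.3  0.7  1.   0.3 -1.3]
ts [0.56237991 0.04483653 0.20683777] [-1.3  0.6 -1.5  0.3 -1.   0.3 -1.8  0.9  0.8  0.4 -1.  -1.4 -1.  -1.8
 -0.8 -1.7  0.2 -0.8 -0.2 -2.4]
rock [[ 0.5987 -0.0456  0.103 ]]
latch [[0.5558 0.0762 0.095 ]]
run [[0.5427 0.1388 0.095 ]]
eject [[0.569  0.0135 0.095 ]]
[[344.04706922 179.05600923]]
[[-0.975  0.223 -0.   ]
 [ 0.223  0.975 -0.002]
 [-0.    -0.002 -1.   ]] [0.1448456  0.63315646 0.22156251] 11.850931113745386
[40, 35] 0 [1.012 0.727 0.   ]
[40, 35] 0.25 [0.879 0.591 0.25 ]
[170, 185] 0 [0.608 0.379 0.   ]
[170, 185] 0.25 [0.556 0.313 0.25 ]
[108, 195] 0 [0.585 0.531 0.   ]
[108, 195] 0.25 [0.538 0.435 0.25 ]
[95, 30] 0 [1.025 0.586 0.   ]
[95, 30] 0.25 [0.889 0.478 0.25 ]
```

Call:
step_arm([
  {"angular":[0,0,0],"slide":[-0.074,-0.07,0],"jaw":0},
  {"angular":[0,0,0],"slide":[-0.074,-0.07,0],"jaw":0},
  {"angular":[0,0,0],"slide":[-0.074,-0.07,0],"jaw":0},
  {"angular":[0,0,0],"slide":[-0.074,-0.07,0],"jaw":0},
  {"angular":[0,0,0],"slide":[-0.074,-0.07,0],"jaw":0},
  {"angular":[0,0,0],"slide":[-0.074,-0.07,0],"jaw":0},
  {"angular":[0,0,0],"slide":[-0.074,-0.07,0],"jaw":0},
  {"angular":[0,0,0],"slide":[-0.074,-0.07,0],"jaw":0},
  {"angular":[0,0,0],"slide":[-0.074,-0.07,0],"jaw":0},
  {"angular":[0,0,0],"slide":[-0.074,-0.07,0],"jaw":0},
])

```text
time_s: 1.35
tool_pos: [0.4281, 0.2084, 0.2224]
tool_rot: [180.0, -0.0, 167.1]
force: [0.3, 0.7, 0.0]
grip_width: 0.0019
grasp_force: 0.0
```

Call:
step_arm([
  {"angular":[0,0,0.052],"slide":[0,0,0],"jaw":0},
  {"angular":[0,0,0.052],"slide":[0,0,0],"jaw":0},
  {"angular":[0,0,0.052],"slide":[0,0,0],"jaw":0},
  {"angular":[0,0,0.052],"slide":[0,0,0],"jaw":0},
  {"angular":[0,0,0.052],"slide":[0,0,0],"jaw":0},
  {"angular":[0,0,0.052],"slide":[0,0,0],"jaw":0},
  {"angular":[0,0,0.051],"slide":[0,0,0],"jaw":0},
  {"angular":[0,0,0],"slide":[0,0,0],"jaw":0},
])

```text
time_s: 2.35
tool_pos: [0.4273, 0.2098, 0.2222]
tool_rot: [-180.0, 0.0, 101.9]
force: [0.5, -0.9, -0.3]
grip_width: 0.0004
grasp_force: 0.0
```

```bash
cat >> h.py <<'E'
from scipy.spatial.transform import Rotation as Ro
def to(p,L):
    o=env.get_obs();R=Ro.from_euler('xyz',o['tool_rot'],degrees=True).as_matrix()
    g=W(p,np.array(L))[0];print('t',o['time_s'],'slide',(R.T@(g-o['tool_pos'])/.5).round(4),'ey',(R[:,1]).round(3),'ez',R[:,2].round(3),'yawerr',np.degrees(p[2]-np.arctan2(R[1,1],R[0,1])).round(2),'F',np.round(o['force'],1))
E
python3 - <<'E'
from h import *
import cv2
p=[.5622,.0455,.2065]
to(p,[.017,-.096,.2])
print(env.get_obs()['qpos'],env.get_obs()['tool_pos'])
i=env.camera_info('wrist');im=env.read_camera('wrist');cv2.imwrite('pics/w0.png',im[:,:,::-1])
L=np.array([[0,96,95],[0,32,95],[0,-32,95],[17,-96,103],[45,150,130],[45,-150,130]])/1e3
print(proj(i,W(p,L)).round(0).tolist())
E
```

```text
t 2.35 slide [-0.5691  0.2302  0.0444] ey [ 0.979  0.206 -0.001] ez [-0.001 -0.    -1.   ] yawerr -0.05 F [ 0.5 -0.9 -0.3]
[-46.3853605   -3.41137346  16.44793154 107.41690923   0.99581805
  75.89247694 -18.33051243] [0.42734817 0.20982464 0.22223259]
[[414.0, 280.0], [409.0, 334.0], [405.0, 384.0], [418.0, 436.0], [483.0, 244.0], [447.0, 498.0]]
```

View pics/w0.png

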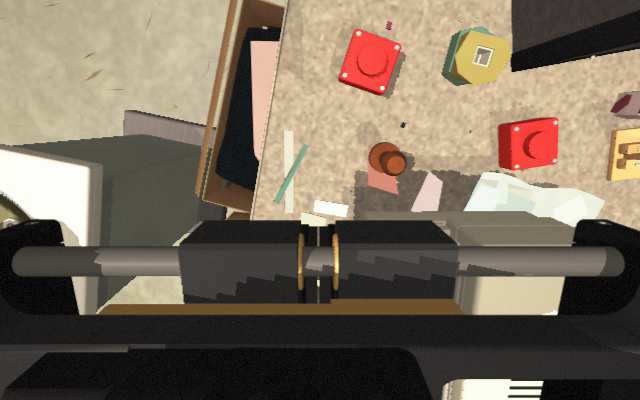

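The wrist view shows only the table left of the cutter: stamp at (388,158), red look-alikes. The camera looks to the +y side, so from above the rocker it will see the other keys.

Call:
step_arm([
  {"angular":[0,0,0],"slide":[-0.095,0.0384,0],"jaw":0},
  {"angular":[0,0,0],"slide":[-0.095,0.0384,0],"jaw":0},
  {"angular":[0,0,0],"slide":[-0.095,0.0384,0],"jaw":0},
  {"angular":[0,0,0],"slide":[-0.095,0.0384,0],"jaw":0},
  {"angular":[0,0,0],"slide":[-0.095,0.0384,0],"jaw":0},
  {"angular":[0,0,0],"slide":[-0.095,0.0384,0],"jaw":0},
  {"angular":[0,0,0],"slide":[0,0,0],"jaw":0},
])

```text
time_s: 3.28
tool_pos: [0.5993, -0.0508, 0.2221]
tool_rot: [-179.9, 0.2, 101.5]
force: [0.4, 0.4, -0.5]
grip_width: 0.0005
grasp_force: 0.0
```

```bash
python3 - <<'E'
from h import *
import cv2
p=[.5622,.0455,.2065]
to(p,[.017,-.096,.2])
i=env.camera_info('wrist');im=env.read_camera('wrist');cv2.imwrite('pics/w1.png',im[:,:,::-1])
L=np.array([[0,96,95],[0,32,95],[0,-32,95],[17,-96,103],[45,150,130],[45,-150,130]])/1e3
print(proj(i,W(p,L)).round(0).tolist())
E
```

```text
t 3.275 slide [0.0118 0.0009 0.0441] ey [ 0.98   0.2   -0.001] ez [-0.    -0.004 -1.   ] yawerr 0.32 F [ 0.4  0.4 -0.5]
[[295.0, -54.0], [297.0, 35.0], [298.0, 114.0], [318.0, 187.0], [359.0, -182.0], [350.0, 254.0]]
```

View pics/w1.png

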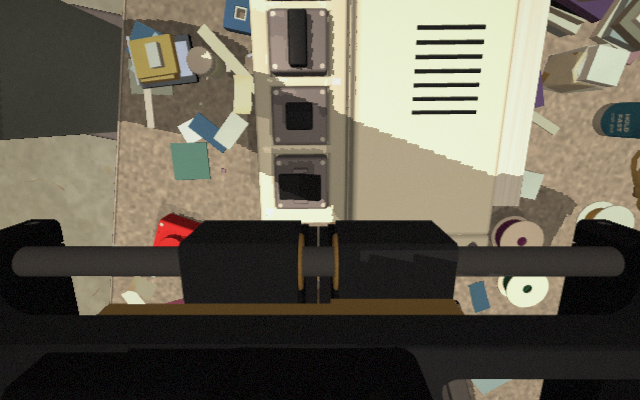

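Wrist view: latch at (297,37), eject at (299,116), rocker centred near (300,186). Predictions were (297,35) and (298,114), so the pose is good to about 1.5 mm. I shift y slightly and descend on the rocker.

Call:
step_arm([
  {"angular":[0,0,0],"slide":[0.005,0,0.07],"jaw":0},
  {"angular":[0,0,0],"slide":[0.004,0,0.07],"jaw":0},
  {"angular":[0,0,0],"slide":[0,0,0.06],"jaw":0},
  {"angular":[0,0,0],"slide":[0,0,0],"jaw":0},
  {"angular":[0,0,0],"slide":[0,0,0],"jaw":0},
])

```text
time_s: 3.95
tool_pos: [0.5982, -0.0402, 0.1238]
tool_rot: [179.9, -0.0, 101.9]
force: [0.7, 0.2, 1.1]
grip_width: 0.0005
grasp_force: 0.0
```

```bash
python3 - <<'E'
from h import *
to([.5622,.044,.2065],[.017,-.096,.097])
E
```

```text
t 3.95 slide [-0.0125 -0.0021  0.0537] ey [0.979 0.206 0.002] ez [ 0.002  0.001 -1.   ] yawerr -0.06 F [0.7 0.2 1.1]
```

Call:
step_arm([
  {"angular":[0,0,0],"slide":[-0.0125,-0.001,0],"jaw":0},
  {"angular":[0,0,0],"slide":[0,0,0.025],"jaw":0},
  {"angular":[0,0,0],"slide":[0,0,0],"jaw":0},
  {"angular":[0,0,0],"slide":[0,0,0],"jaw":0},
])

```text
time_s: 4.45
tool_pos: [0.5983, -0.0472, 0.1099]
tool_rot: [-180.0, -0.0, 101.8]
force: [-0.3, -0.5, -0.4]
grip_width: 0.0004
grasp_force: 0.0
```

```bash
python3 - <<'E'
from h import *
to([.5622,.044,.2065],[.017,-.096,.097])
E
```

```text
t 4.45 slide [0.0014 0.0007 0.0257] ey [ 0.979  0.204 -0.   ] ez [-0.  0. -1.] yawerr 0.05 F [-0.3 -0.5 -0.4]
```

Call:
step_arm([
  {"angular":[0,0,0],"slide":[0,0,0.008],"jaw":0},
  {"angular":[0,0,0],"slide":[0,0,0.008],"jaw":0},
  {"angular":[0,0,0],"slide":[0,0,0.006],"jaw":0},
  {"angular":[0,0,0],"slide":[0,0,0],"jaw":0},
])

```text
time_s: 4.95
tool_pos: [0.5984, -0.0472, 0.099]
tool_rot: [-180.0, -0.0, 101.8]
force: [1.2, 0.7, 2.0]
grip_width: 0.0007
grasp_force: 1.0
```

Call:
step_arm([
  {"angular":[0,0,0],"slide":[0,0,0.004],"jaw":0},
  {"angular":[0,0,0],"slide":[0,0,0],"jaw":0},
])

```text
time_s: 5.2
tool_pos: [0.5985, -0.0473, 0.0976]
tool_rot: [180.0, -0.0, 101.8]
force: [-0.1, 0.8, 6.0]
grip_width: 0.0005
grasp_force: 2.6
```

Call:
step_arm([
  {"angular":[0,0,0],"slide":[0,0,0.003],"jaw":0},
  {"angular":[0,0,0],"slide":[0,0,0.003],"jaw":0},
  {"angular":[0,0,0],"slide":[0,0,0],"jaw":0},
])

```text
time_s: 5.58
tool_pos: [0.5989, -0.0473, 0.0974]
tool_rot: [179.9, -0.1, 101.8]
force: [-5.7, 0.8, 20.2]
grip_width: 0.0004
grasp_force: 10.0
```

Bottomed at z≈0.097 as expected. I lift, then go above the latch.

Call:
step_arm([
  {"angular":[0,0,0],"slide":[0,0,-0.03],"jaw":0},
  {"angular":[0,0,0],"slide":[0,0,-0.06],"jaw":0},
  {"angular":[0,0,0],"slide":[0.08,-0.01,0],"jaw":0},
  {"angular":[0,0,0],"slide":[0.09,-0.012,0],"jaw":0},
  {"angular":[0,0,0],"slide":[0.086,-0.012,0],"jaw":0},
  {"angular":[0,0,0],"slide":[0,0,0],"jaw":0},
  {"angular":[0,0,0],"slide":[0,0,0],"jaw":0},
  {"angular":[0,0,0],"slide":[0,0,0],"jaw":0},
])

```text
time_s: 6.58
tool_pos: [0.5558, 0.0727, 0.139]
tool_rot: [-180.0, 0.0, 101.6]
force: [-0.6, -0.4, 0.1]
grip_width: 0.0008
grasp_force: 0.0
```

```bash
python3 - <<'E'
from h import *
import cv2
p=[.5622,.044,.2065]
to(p,[0,.032,.095])
cv2.imwrite('pics/t1.png',cv2.resize(env.read_camera('top')[140:240,220:380,::-1],None,fx=4,fy=4))
cv2.imwrite('pics/s1.png',cv2.resize(env.read_camera('side')[150:260,200:350,::-1],None,fx=4,fy=4))
a=cv2.imread('pics/t1.png');b=cv2.imread('pics/s1.png')
cv2.imwrite('pics/ts1.png',cv2.resize(np.vstack([a,cv2.resize(b,(640,470))]),None,fx=.69,fy=.69))
E
```

```text
t 6.575 slide [0.0052 0.0007 0.088 ] ey [ 0.979  0.202 -0.   ] ez [-0.    -0.001 -1.   ] yawerr 0.2 F [-0.6 -0.4  0.1]
```

View pics/ts1.png

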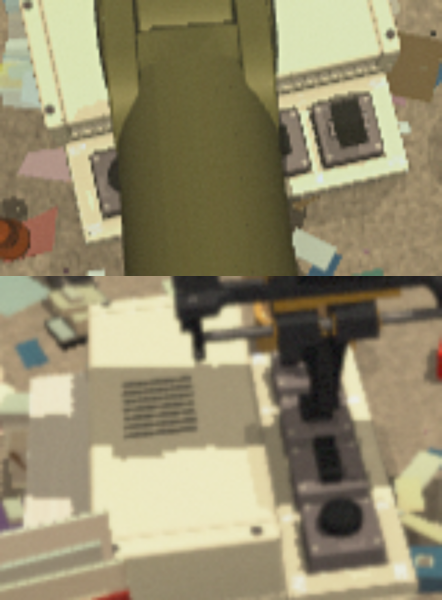

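The rocker's black face has shifted to the near side (top crop (350,122)), as it should when on, and the modules are still seated. Pressing the latch.

Call:
step_arm([
  {"angular":[0,0,0],"slide":[0.003,0,0.04],"jaw":0},
  {"angular":[0,0,0],"slide":[0,0,0.03],"jaw":0},
  {"angular":[0,0,0],"slide":[0,0,0.01],"jaw":0},
  {"angular":[0,0,0],"slide":[0,0,0],"jaw":0},
  {"angular":[0,0,0],"slide":[0,0,0],"jaw":0},
])

```text
time_s: 7.3
tool_pos: [0.5558, 0.076, 0.0996]
tool_rot: [179.9, -0.0, 101.8]
force: [0.2, 0.0, 0.3]
grip_width: 0.0007
grasp_force: 0.0
```

```bash
python3 - <<'E'
from h import *
to([.5622,.044,.2065],[0,.032,.095])
E
```

```text
t 7.3 slide [-0.0012 -0.0007  0.0093] ey [0.979 0.204 0.001] ez [ 0.001  0.    -1.   ] yawerr 0.06 F [0.2 0.  0.3]
```

Call:
step_arm([
  {"angular":[0,0,0],"slide":[0,0,0.008],"jaw":0},
  {"angular":[0,0,0],"slide":[0,0,0.008],"jaw":0},
  {"angular":[0,0,0],"slide":[0,0,0.008],"jaw":0},
  {"angular":[0,0,0],"slide":[0,0,0.003],"jaw":0},
  {"angular":[0,0,0],"slide":[0,0,0],"jaw":0},
])

```text
time_s: 7.92
tool_pos: [0.5562, 0.0762, 0.0892]
tool_rot: [179.9, -0.1, 101.8]
force: [-8.7, -0.6, 24.2]
grip_width: 0.0005
grasp_force: 11.8
```

The latch is bottomed at 0.089. Moving to the run button.

Call:
step_arm([
  {"angular":[0,0,0],"slide":[0,0,-0.03],"jaw":0},
  {"angular":[0,0,0],"slide":[0,0,-0.05],"jaw":0},
  {"angular":[0,0,0],"slide":[0.064,0,0],"jaw":0},
  {"angular":[0,0,0],"slide":[0.063,0,0],"jaw":0},
  {"angular":[0,0,0],"slide":[0,0,0],"jaw":0},
  {"angular":[0,0,0],"slide":[0,0,0.03],"jaw":0},
  {"angular":[0,0,0],"slide":[0,0,0.02],"jaw":0},
  {"angular":[0,0,0],"slide":[0,0,0],"jaw":0},
  {"angular":[0,0,0],"slide":[0,0,0],"jaw":0},
])

```text
time_s: 9.05
tool_pos: [0.5426, 0.1376, 0.1005]
tool_rot: [-180.0, 0.0, 101.7]
force: [-0.1, -0.8, -0.4]
grip_width: 0.0005
grasp_force: 0.0
```

```bash
python3 - <<'E'
from h import *
to([.5622,.044,.2065],[0,.096,.095])
E
```

```text
t 9.05 slide [0.0008 0.0001 0.011 ] ey [ 0.979  0.203 -0.   ] ez [-0. -0. -1.] yawerr 0.1 F [-0.1 -0.8 -0.4]
```

Call:
step_arm([
  {"angular":[0,0,0],"slide":[0,0,0.008],"jaw":0},
  {"angular":[0,0,0],"slide":[0,0,0.008],"jaw":0},
  {"angular":[0,0,0],"slide":[0,0,0.008],"jaw":0},
  {"angular":[0,0,0],"slide":[0,0,0.003],"jaw":0},
  {"angular":[0,0,0],"slide":[0,0,0],"jaw":0},
])

```text
time_s: 9.68
tool_pos: [0.5429, 0.1382, 0.0893]
tool_rot: [179.9, -0.1, 101.8]
force: [-5.1, -1.2, 16.4]
grip_width: 0.0006
grasp_force: 7.5
```

Call:
step_arm([
  {"angular":[0,0,0],"slide":[0,0,0],"jaw":0},
  {"angular":[0,0,0],"slide":[0,0,0],"jaw":0},
  {"angular":[0,0,0],"slide":[0,0,0],"jaw":0},
])

```text
time_s: 10.05
tool_pos: [0.5429, 0.1382, 0.0893]
tool_rot: [179.9, -0.1, 101.8]
force: [-4.7, -2.6, 13.1]
grip_width: 0.0005
grasp_force: 7.4
```

```bash
python3 - <<'E'
from h import *
import cv2
a=env.read_camera('side')[140:300,190:390,::-1];cv2.imwrite('pics/s2.png',cv2.resize(a,None,fx=3.5,fy=3.5,interpolation=cv2.INTER_CUBIC))
E
```

```text
(no output)
```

View pics/s2.png

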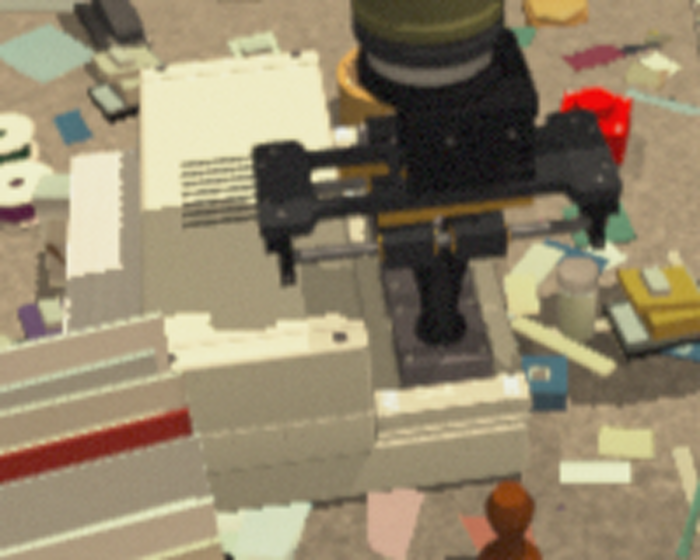

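The finger stands on the run button at crop (440,330), with 13 N at z=0.0893, so it is bottomed. The vial at (577,295) and stamp at (508,505) stand undisturbed. Handing in.

```bash
python3 -c "
from cell import env
print(env.sign_off())"
```

```text
the job is handed in; nothing more can be done
None
```

I handed the job in at about 10 s: rocker switched on, latch bar pressed in, then the run button pressed and still held down at about 13 N. I confirmed the rocker by camera but judged the latch only by depth and force (bottomed at 24 N); I kept clear of the eject key, and the blocks, stamp and vial looked undisturbed where visible.

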